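# Pulse the grinder with its bayonet lid

## Task

Slide the black lid out of the open end of its white dock and fit it on the red grinder, its two orange lugs going down through the two slots until the lid sits on the rim. Then turn it clockwise against the spring until its orange pointers stand at the green marks, halfway to the red lock marks, never as far as the click, and keep gripping it there: the program finishes while still holding the lid at the green marks. Leave the mug, the spice jar and the syrup bottle alone.

Things in the scene. Friction and masses are not known exactly. Their poses are not given: they have to be found in the camera images.
- lid: Loose black bayonet lid, 130 g. Origin: centre of the underside of its round flange (80 mm diameter, 5 mm thick); z up, x through the two orange lugs and the orange pointers above them. Below the flange a plug of 56 mm diameter, narrowing to 40 mm at its foot 24 mm under the origin. A half turn looks and fits the same.
- lid_grip (a point): On the lid's axis, 35 mm above its origin, in the upright bar grip, which is 60 mm long along the lid's x, 18 mm wide along its y and reaches from 5 to 47 mm above the origin. Grip it here, fingers closing along the lid's y.
- lid_lug (a point): Outer end of the lug at the lid's +x, 36 mm from the axis and 10.5 mm under the origin. Lugs (one at +x, one at -x) are 10 mm wide and 5 mm high.
- dock: White lid dock, fixed, 110 mm wide, 54 mm high: two C rails along its x, open at -x, a stop at +x. Origin: centre of its foot on the worktop. The lid starts in it, its origin 40 mm up. Lips 49 to 54 mm up, 70 mm apart, overhang the flange with 4 mm play, so the lid cannot be lifted out; the lid's plug has 64 mm between the rails.
- dock_exit (a point): Point 90 mm along the dock's -x from its origin, 40 mm up. A lid drawn out level and straight until its origin is here is clear of the lips and can go up.
- grinder: Electric grinder, fixed, red and steel, 120 mm diameter at the foot, 107 mm at the collar, 115 mm high. Origin: centre of its foot on the worktop. Its x axis runs through the two entry slots (at +x and -x). Marks on the collar: white at the slots, green 0.70 rad clockwise of them seen from above, red 1.40 rad (lock); all doubled half a turn round.
- mouth (a point): Centre of the grinder's mouth in the plane of the rim, 115 mm up; the seated lid's origin coincides with it. The mouth is 62 mm wide (3 mm play round the plug); the slots reach out to 40 mm and widen from 15 to 19 mm. Under the 6 mm thick lip the lugs can turn clockwise only, and once turned cannot be lifted out.
- green_mark (a point): One of the two green marks on the collar's top, 47.5 mm from the grinder's axis, 0.70 rad clockwise (seen from above) from the slot at the grinder's +x. A lid pointer stands at each green mark when the lid is at the halfway turn.
- drive_ring (a joint): Turn of the orange sprung ring under the lip, rad, 0 at rest, growing clockwise. The lugs meet it after 0.1 rad of lid turn and take it along (lid turn less 0.1; 0.6 at the green marks). It pushes back with 0.1 N m at first, 0.22 at the green marks, and turns a released lid back. The lugs touch the click balls at 0.9 rad of lid turn and snap into lock past 1.1.
- purple_mug: Purple mug with a handle, 88 x 123 x 89 mm, upright. Origin: centre of the underside. To be left alone.
- spice_jar: Spice jar with a black cap, 40 mm diameter, 105 mm high, upright. Origin: centre of the underside. To be left alone.
- syrup_bottle: Orange-red syrup bottle with a brown cap, 58 mm diameter, 127 mm high, upright. Origin: centre of the underside. To be left alone.

How it is judged (in metres and radians):
On the way, in this order (a step that is already met when the one before it is completed fails the run):
1. the lid has been drawn out of the open end of the dock (x of lid in the frame of dock below -0.08 m and contact force between the fingers and lid above 1 N), for 0.05 s.
2. the lid sits on the rim, lugs down in the slots (horizontal distance between lid and mouth below 0.004 m and z of lid in the frame of mouth between -0.003 and 0.003 m and angle between lid's own z axis and vertical below 0.06 rad and angle between the x axis of lid and the x axis of grinder, either way round below 0.3 rad), for 0.05 s.
At the end, for the whole second after the job is handed in: The lid sits on the rim (origin within 4 mm sideways and 3 mm in height of the mouth's centre, tilted less than 0.06 rad), is turned 0.55 to 0.85 rad from the slots (green marks at 0.70) with the sprung ring taken along (0.35 to 0.85 rad), at rest, and the fingers still grip it with more than 3 N (horizontal distance between lid and mouth below 0.004 m and z of lid in the frame of mouth between -0.003 and 0.003 m and angle between lid's own z axis and vertical below 0.06 rad and angle between the x axis of lid and the x axis of grinder, either way round between 0.55 and 0.85 rad and value of joint drive_ring between 0.35 and 0.85 rad and contact force between the fingers and lid above 3 N and angular speed of lid below 0.1 rad/s); the arm keeps its last pose, push and grip.
It fails at once if the lid is turned on to the lock click (value of joint drive_ring above 0.98 rad).
It fails at once if the purple mug is moved by more than 25 mm or tipped (distance of purple_mug from where it was at the start of the episode above 0.025 m or angle between purple_mug's own z axis and vertical above 0.4 rad).
It fails at once if the spice jar is moved by more than 25 mm or tipped (distance of spice_jar from where it was at the start of the episode above 0.025 m or angle between spice_jar's own z axis and vertical above 0.4 rad).
It fails at once if the syrup bottle is moved by more than 25 mm or tipped (distance of syrup_bottle from where it was at the start of the episode above 0.025 m or angle between syrup_bottle's own z axis and vertical above 0.4 rad).
It also fails if it takes over 51 s, if anything falls off the work surface, if the arm or the gripper's body presses on something with over 40 N, if the wrist force passes 120 N, or if a joint passes its speed limit or range.

## Robot

A 6-joint arm with a two-finger parallel gripper is mounted at the origin on a cart in front of the work surface, level with it; the furniture and walls round the work are solid. World frame = base frame: x ahead of the robot, y to its left, z up, the work surface at z = 0. Lengths are in mm, angles in degrees, forces in N, time in s.
With the tool pointing down it reaches from about 275 to 725 mm from the base axis. Payload 5.6 kg.
Tool frame: the origin (TCP) lies on the centre line of the jaws, within the pads' length; the fingertips stand robot.tip_extent ahead of it and the grasp point (between the pads) lies 6 mm ahead of it (robot.tip_extent is the distance from the TCP to the fingertips, in mm); z points along the fingers, y is the line along which they close (so a half turn about z gives the same grasp; the last joint's range is limited). The gripper opens to 85 mm and grips with 20 to 120 N. Pads are 22 mm wide; open, the fingers measure 114 mm over their backs; the gripper's body (76 mm by 85 mm) begins 54 mm behind the grasp point. The pads swing forward as they close: fully open they stand 13 mm farther back than shut.
Start: joints at [88.327, 14.616, 6.199, 0, -81.583, -16.306], TCP at [169.744, 523.144, 256.283] pointing down, gripper open.
Joint ranges: [-168.99, 168.99], [-69.2, 112.95], [-62.41, 85.93], [-164.36, 98.24], [-168.68, -3.75], [-174.98, 174.98]. Speed limits (degrees/s): [147.25, 147.25, 180, 180, 180, 180].

## Interface

Orientations are given as [roll, pitch, yaw] about the fixed x, y, z axes, in that order (R = Rz(yaw) Ry(pitch) Rx(roll)).
In Python, from workcell import robot gives the robot as it stands. Calls block until the motion is done:
- robot.move_to(position, orientation): joint-space move of the TCP to a pose.
- robot.line_to(position, ori=None, max_speed=150, stop_force=None): straight line of the TCP; ori=None keeps the orientation; max_speed is the mean speed in mm/s. With stop_force (N) it stops when the force on the tool has changed by that much, and returns True; else False.
- robot.move_joints(angles): joint-space move.
- robot.set_gripper(opening, f_grip=None): finger opening in mm; f_grip is the grip in N (None keeps the last); returns when the fingers have stopped.
- robot.pause(seconds).
- robot.inverse_kinematics(position, orientation): joint angles nearest the present ones, or None.
- robot.get_obs(): the state.
- robot.capture(name): name is "scene" or "top"; returns the picture (420x560x3 uint8, red, green, blue); there is no depth.
- robot.camera_model(name): a dict with "fx", "fy", "cx", "cy" (pixels), "k1" (the pictures are not rectified: a ray, as slopes to the right and down, at radius r is drawn at 1 + k1 r^2 times it, then the intrinsics apply), "R" (3x3) and "t" (3): a world point X has camera coordinates R X + t. Camera axes: x right, y down, z forward; pixel columns grow to the right and rows downward; lengths in mm; the calibration is good to about 2 mm. A picture is of the moment at which its call begins. camera_model takes no time and is no camera call.
A pose or a line that the arm cannot do raises robot.PlanningError and nothing moves.
- robot.close_job(): hands the job in; it is judged then, once.
The state is a dict: "clock": time; "joint_pos": joint angles; "qvel": joint speeds; "effort": joint torques, N m; "position": TCP position; "tool_rot": TCP orientation; "wrist_force": force on the tool from outside, world axes, zero at the start; "wrist_torque": the same for the moment, N m; "gripper_width": finger opening in mm; "grasp_force": force on a finger pad.
Only numpy, scipy, OpenCV 4.12 (cv2) and the standard library are available. Lean on these libraries where they do the work, as an engineer would, in place of code of your own. Each camera call takes 0.05 s, during which the arm holds its last target. There are 200 camera calls.

## Working session

There is one attempt and no reset: what is moved stays moved. The work goes in short steps, each a Python script; the robot and the scene stay as the last script left them, time stands still between calls to the robot, and variables do not carry over. Pictures are saved under pics/ and viewed, at most 10 in all, crops included, and the job is handed in when it is done.

```bash
mkdir -p pics && ls
python3 - <<'E'
from workcell import robot
import cv2
for n in("top","scene"):
    cv2.imwrite(f"pics/{n}0.png",cv2.resize(robot.capture(n)[:,:,::-1],(800,600),interpolation=cv2.INTER_CUBIC))
    print(robot.camera_model(n))
print(robot.tip_extent,robot.get_obs())
E
```

```text
pics
{'fx': 395.3111463121859, 'fy': 395.3111463121859, 'cx': 280.8547228813449, 'cy': 208.5637870639758, 'k1': -0.02617031575661362, 'R': array([[-0.01323165, -0.99971837, -0.01970036],
       [-0.98070071,  0.01681846, -0.19479027],
       [ 0.19506674,  0.01674276, -0.98064706]]), 't': array([ 19.12178467, 542.20685402, 981.67691434])}
{'fx': 529.4276283187613, 'fy': 529.4276283187613, 'cx': 281.3873712367416, 'cy': 218.2736794894665, 'k1': -0.11816344574630508, 'R': array([[ 0.88984827, -0.45597   , -0.01616824],
       [-0.29378284, -0.54549891, -0.78493477],
       [ 0.34908695,  0.70322279, -0.61936742]]), 't': array([-478.04825469,  255.13069497, 1158.45758058])}
25.0 {'clock': 0.1, 'joint_pos': array([ 8.83300870e+01,  1.46500909e+01,  6.13780337e+00, -2.48768476e-02,
       -8.15832058e+01, -1.63074278e+01]), 'qvel': array([ 0.00347709, -0.09195158,  0.21590223,  0.18746979, -0.00389528,
        0.06218473]), 'effort': array([-2.60203306e-03, -3.87602627e+01,  2.38475204e+01,  5.37779197e+00,
       -3.73395975e-03,  1.13002608e-05]), 'position': array([169.56192762, 522.7868411 , 255.47840348]), 'tool_rot': array([ 1.79901439e+02, -3.20089475e-03, -1.79809998e+01]), 'wrist_force': array([-0.04309158,  1.10836977,  0.04328518]), 'wrist_torque': array([0.02959618, 0.00417038, 0.02165412]), 'grasp_force': 0.0, 'gripper_width': 85.81736755859811}
```

View pics/top0.png

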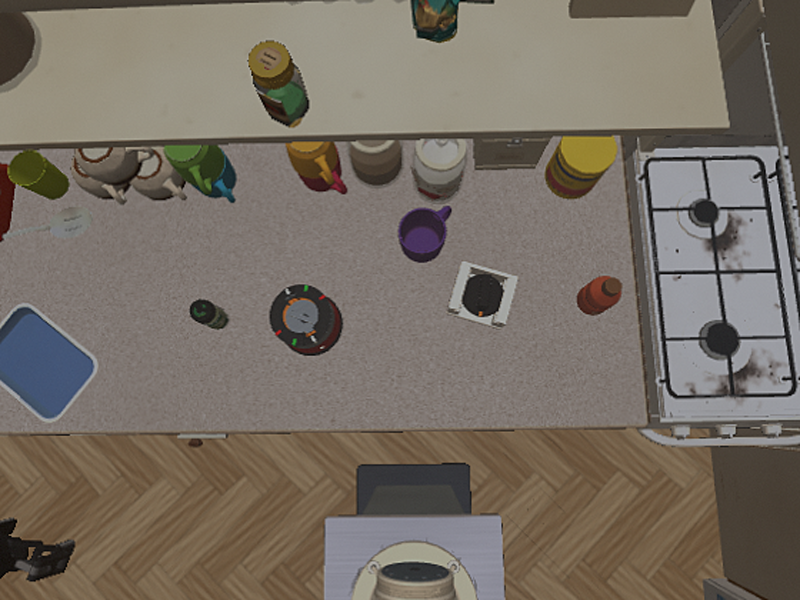

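View pics/scene0.png

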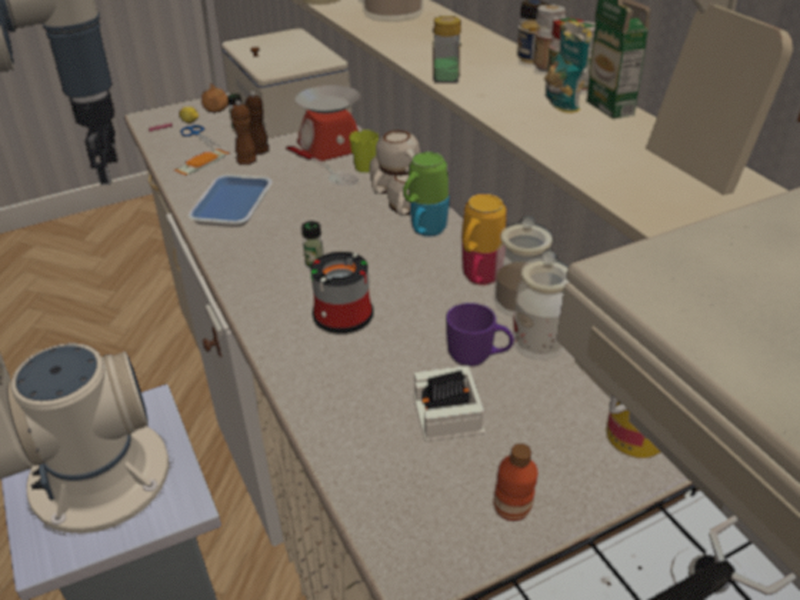

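The top view shows the dock at about (483,295), the grinder at (305,318), the mug at (423,235), the jar at (208,313) and the bottle at (600,295). The arm is out of the way. Next I zoom in on the dock and grinder from both cameras.

```bash
cat > h.py <<'E'
from workcell import robot
import numpy as np, cv2
def ray(cam,uv):
    m=robot.camera_model(cam);K=np.array([[m['fx'],0,m['cx']],[0,m['fy'],m['cy']],[0,0,1]])
    p=cv2.undistortPoints(np.array([[uv]],float),K,np.array([m['k1'],0,0,0.]))[0,0]
    return -m['R'].T@m['t'], m['R'].T@np.array([p[0],p[1],1])
def at_z(cam,uv,z):
    c,d=ray(cam,uv); return (c+d*(z-c[2])/d[2])
def proj(cam,X):
    m=robot.camera_model(cam);K=np.array([[m['fx'],0,m['cx']],[0,m['fy'],m['cy']],[0,0,1]])
    return cv2.projectPoints(np.array(X,float).reshape(-1,1,3),cv2.Rodrigues(m['R'])[0],m['t'],K,np.array([m['k1'],0,0,0.]))[0][:,0]
def crop(im,u,v,w,h,s): return cv2.resize(im[v:v+h,u:u+w,::-1],(w*s,h*s),interpolation=cv2.INTER_CUBIC)
E
python3 - <<'E'
from h import *
t=robot.capture("top");s=robot.capture("scene")
np.savez("im0.npz",t=t,s=s)
a=np.hstack([crop(t,310,180,57,50,7),crop(t,185,195,57,50,7)])
b=np.hstack([crop(s,285,250,57,42,7),crop(s,210,172,57,42,7)])
im=np.vstack([a[:350],b[:294]]);im=im[:600];cv2.imwrite("pics/z.png",im);print(im.shape)
E
```

```text
(600, 798, 3)
```

View pics/z.png

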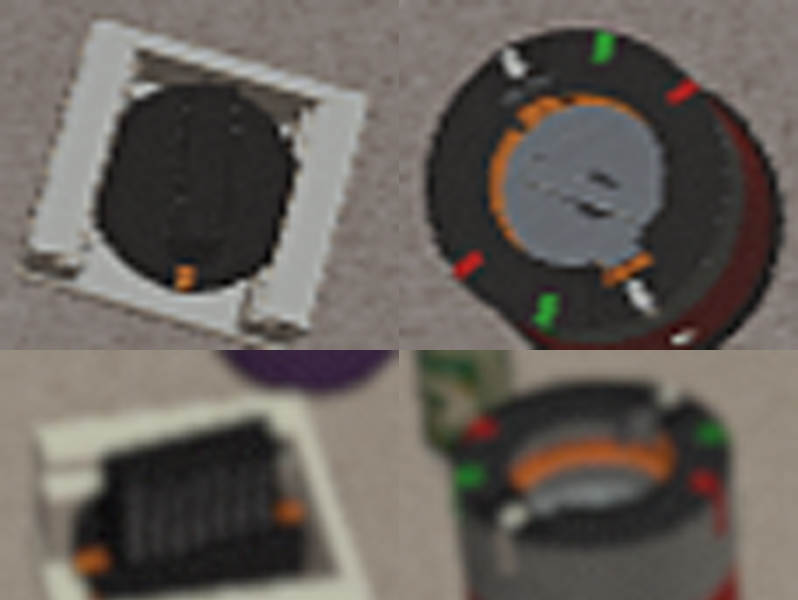

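The top view shows the dock's stop at the top and its open end at the bottom, towards the robot, with the near lid pointer at full-picture pixel (336.4,219.7). The grinder's white, green and red marks are clear, at about (201.4,204.1) and (219.4,237.4) for white. I'll turn these into positions.

Run:
```python
from h import *
np.set_printoptions(precision=1,suppress=True)
P={'w1':(201.4,204.1),'w2':(219.4,237.4),'g1':(214.3,201.7),'g2':(206,239.3),'r1':(225.7,208.3),'r2':(194.7,232.7)}
Q={k:at_z("top",v,115) for k,v in P.items()}
for a in 'wgr':
    d=Q[a+'1']-Q[a+'2'];print(a,(Q[a+'1']+Q[a+'2'])/2,np.hypot(*d[:2])/2,np.degrees(np.arctan2(d[1],d[0])))
S={'w1':(669,393),'w2':(513,518),'g1':(711,433),'g2':(468,478),'r1':(704,484),'r2':(481,428)}
Q={k:at_z("scene",(210+(x-399)/7,172+(y-350)/7),115) for k,(x,y) in S.items()}
for a in 'wgr':
    d=Q[a+'1']-Q[a+'2'];print('scene',a,(Q[a+'1']+Q[a+'2'])/2,np.hypot(*d[:2])/2,np.degrees(np.arctan2(d[1],d[0])))
c=[at_z("top",(310+x/7,180+y/7),54) for x,y in [(100,22),(367,95),(305,330),(30,258)]]
print(np.array(c),np.mean(c,0))
for i in range(4):
    d=c[(i+1)%4]-c[i];print(np.hypot(*d[:2]),np.degrees(np.arctan2(d[1],d[0])))
print('lid top ptr',at_z("top",(336.4,219.7),45))
a=at_z("scene",(298.6,280),44);b=at_z("scene",(326.4,273.1),44);print(a,b,(a+b)/2,np.hypot(*(a-b)[:2]),np.degrees(np.arctan2(*(b-a)[1::-1])))
print('disc centre top',at_z("top",(310+197/7,180+187/7),45))
for n,uv,z in [('mug',(423,235),85),('jar',(203,308),105),('bot',(610,286),127)]: print(n,at_z("top",np.array(uv)*.7,z))
```

```text
w [503.  183.5 115. ] 47.784356255116826 28.921604419217736
g [503.7 183.8 115. ] 47.57122739560938 -11.20428490496896
r [503.4 183.6 115. ] 47.97714592283931 -51.65215787480974
scene w [503.6 182.5 115. ] 48.4039073145231 29.341206201587777
scene g [502.4 182.2 115. ] 46.89770485402768 -10.233084069200048
scene r [502.6 181.9 115. ] 47.45088441712299 -51.336683013925295
[[ 609.  -105.    54. ]
 [ 578.8 -204.1   54. ]
 [ 490.1 -176.5   54. ]
 [ 518.8  -75.8   54. ]] [ 549.2 -140.4   54. ]
103.64520282044782 -106.88581971416147
92.91430599042623 162.71208506547725
104.70931220444805 74.0856244412231
94.7025482821594 -17.915063521560842
lid top ptr [ 511.9 -134.1   45. ]
[ 514.3 -133.2   44. ] [ 582.4 -143.9   44. ] [ 548.4 -138.5   44. ] 68.89645620826111 -8.938138499019406
disc centre top [ 546.5 -140.1   45. ]
mug [652.  -30.7  85. ]
jar [520.2 357.5 105. ]
bot [ 542.4 -345.8  127. ]
```

Both cameras agree. The grinder is at (503.1,183.0) with its x axis at 29.0°, and the mark radius comes out near 47.5 as it should. The dock is at about (549,-140) with its x axis at -17°, so the exit is towards the robot. The lid is at about (547.5,-139.5) with yaw -8.9°. Now I grasp it.

Run:
```python
from h import *
np.set_printoptions(precision=2,suppress=True)
L=(547.5,-139.5)
for p,y in [((*L,84),-9),((503,183,160),29),((503,183,160),-11)]:
    for yy in (y,y+180): print(p,y,robot.inverse_kinematics(p,[180,0,yy]))
robot.move_to([*L,180],[180,0,-9])
robot.line_to([*L,84],max_speed=80,stop_force=12)
o=robot.get_obs();print(o['clock'],o['position'],o['tool_rot'],o['wrist_force'])
t=robot.capture("top");s=robot.capture("scene")
cv2.imwrite("pics/g1.png",np.vstack([crop(s,255,190,130,100,6)])[:600,:780])
```

```text
(547.5, -139.5, 84) -9 [  1.56  22.66  -8.53   0.   -58.81  79.44]
(547.5, -139.5, 84) -9 [   1.56   22.66   -8.53   -0.    -58.81 -100.56]
(503, 183, 160) 29 [ 36.76  15.79  -6.52   0.   -67.69  82.24]
(503, 183, 160) 29 [ 36.76  15.79  -6.52  -0.   -67.69 -97.76]
(503, 183, 160) -11 [ 36.76  15.79  -6.52   0.   -67.69  42.24]
(503, 183, 160) -11 [  36.76   15.79   -6.52   -0.    -67.69 -137.76]
4.2583 [ 547.93 -139.54   84.61] [-180.     -0.07   -9.  ] [ 0.83 -0.26  0.87]
```

View pics/g1.png

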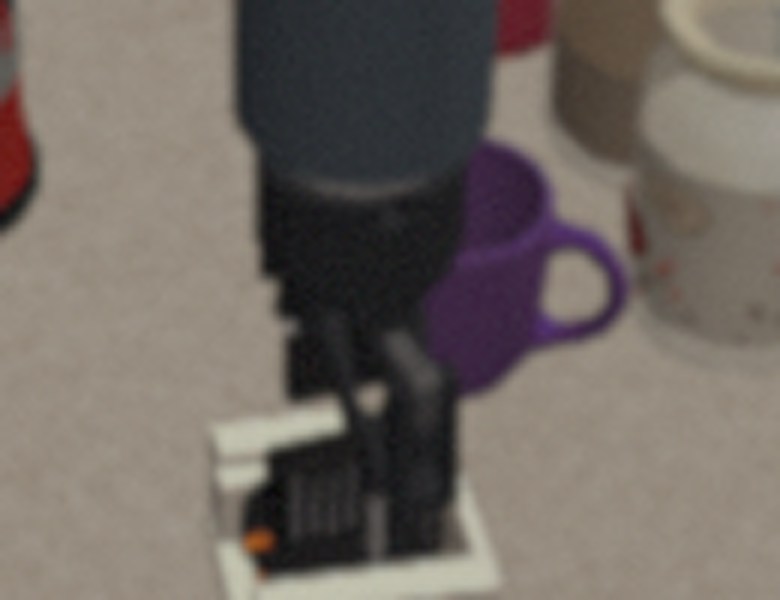

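The fingers straddle the bar, and after allowing for parallax they are centred along it. The tips are above the lips. Now I close, draw the lid out and lift.

Run:
```python
from h import *
np.set_printoptions(precision=2,suppress=True)
def st(n):
    o=robot.get_obs();print(n,o['clock'],o['position'],o['tool_rot'],o['wrist_force'],o['wrist_torque'],o['gripper_width'],o['grasp_force']);return o
robot.set_gripper(10,70);o=st('grip')
p=o['position']+[0,0,1]; 
a=np.radians(163);e=p+95*np.array([np.cos(a),np.sin(a),0])
print(robot.line_to(p+[0,0,.5],max_speed=20,stop_force=25));st('up')
r=robot.line_to([e[0],e[1],p[2]+.5],max_speed=50,stop_force=25);print(r);st('out')
if not r:
    robot.pause(.1)
    print(robot.line_to([e[0],e[1],240],max_speed=100,stop_force=25));st('lift')
t=robot.capture("top");s=robot.capture("scene")
np.savez("im1.npz",t=t,s=s)
cv2.imwrite("pics/g2.png",np.vstack([crop(s,225,130,130,100,6)])[:600,:780])
```

```text
grip 4.9833 [ 547.78 -139.46   84.27] [-180.     -0.04   -8.99] [0.37 0.7  2.14] [ 0.22 -0.13  0.02] 16.630810725515744 68.5934042930603
False
up 5.2333 [ 547.48 -139.44   85.44] [-180.      0.05   -9.01] [-0.23  0.14 -1.18] [ 0.03 -0.02 -0.01] 16.724312195532338 68.40239524841309
False
out 7.2833 [ 457.11 -111.76   85.73] [180.    -0.    -9.01] [ 0.87  0.09 -1.44] [ 0.06  0.03 -0.08] 17.06349265726827 68.30753445625305
False
lift 9.075 [ 456.62 -111.65  239.39] [179.99   0.07  -9.  ] [ 0.05 -0.84 -0.58] [0.01 0.02 0.05] 16.86600261305867 68.30687284469604
```

View pics/g2.png

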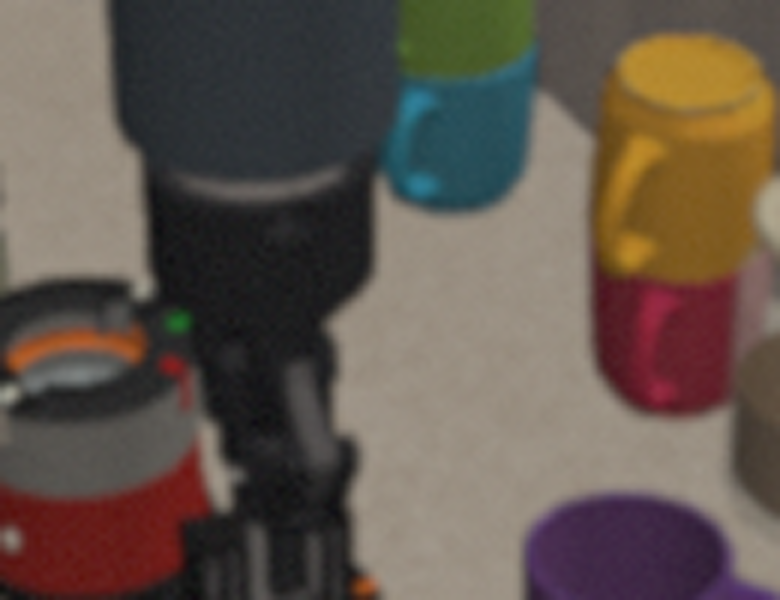

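The lid is out, held firmly at about 68 N, and lifted. Next I turn it to the slots and hover over the mouth, then check the pointers numerically.

Run:
```python
from h import *
np.set_printoptions(precision=1,suppress=True)
robot.move_to([456.6,60,240],[180,0,29])
robot.line_to([503.1,183,200],max_speed=120)
robot.pause(.2)
o=robot.get_obs();p=o['position'];print(o['clock'],p,o['tool_rot'],o['wrist_force'],o['gripper_width'])
s=robot.capture("scene")
y=np.radians(29);d=np.array([np.cos(y),np.sin(y),0])
c=p-[0,0,40.3]   # pointer height ~4 over origin
pr=proj("scene",[c-34.4*d,c+34.4*d]);print(pr)
h=cv2.cvtColor(s,cv2.COLOR_RGB2HSV);m=cv2.inRange(h,(5,150,120),(20,255,255))
n,_,stt,cen=cv2.connectedComponentsWithStats(m)
for i in range(1,n):
    if stt[i,4]>3 and np.min(np.linalg.norm(pr-cen[i],axis=1))<40: print(stt[i,4],cen[i],at_z("scene",cen[i],c[2])-c)
u,v=(pr.mean(0)).astype(int)
im=crop(s,u-45,v-35,90,70,8);cv2.imwrite("pics/h.png",im)
print(u,v)
```

```text
11.3917 [503.1 182.6 200.4] [-180.   -0.   29.] [ 0.3  0.2 -2.4] 17.06017745498583
[[228.  178.9]
 [244.4 166.4]]
4 [227.5 179.5] [-32.4 -18.7   0. ]
29 [229.6 186.5] [-39.8 -49.8   0. ]
23 [243.9 187. ] [ -9.2 -69.1   0. ]
236 172
```

View pics/h.png

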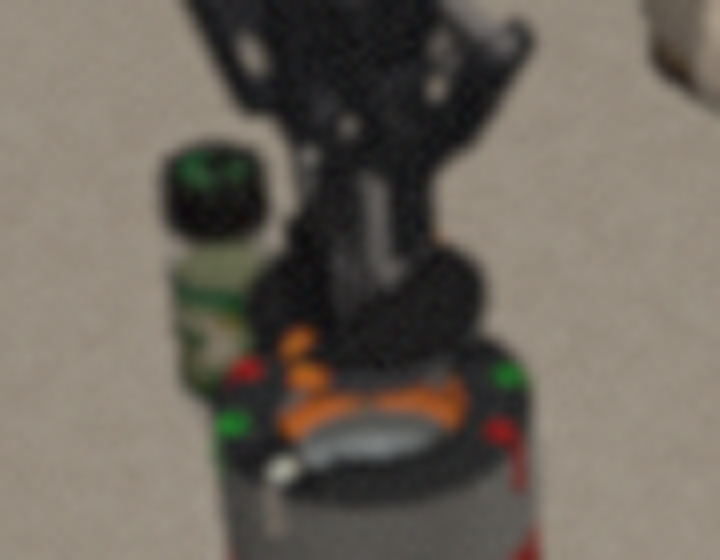

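The picture shows the lid level over the mouth. The near pointer is at (228.5,179.9) against a predicted (228.0,178.9), and its lug is lined up with the white mark and slot. Now I lower it under a force guard.

Run:
```python
from h import *
np.set_printoptions(precision=2,suppress=True)
def st(n):
    o=robot.get_obs();print(n,o['clock'],o['position'],o['tool_rot'],o['wrist_force'],o['wrist_torque'],o['gripper_width'])
print(robot.line_to([503.1,183,166],max_speed=40,stop_force=10));st('a')
print(robot.line_to([503.1,183,155],max_speed=15,stop_force=12));st('b')
robot.pause(.2);st('c')
s=robot.capture("scene")
cv2.imwrite("pics/i.png",crop(s,190,137,90,70,8))
```

```text
True
a 12.1417 [503.36 184.07 170.61] [-179.92   -0.09   29.01] [-0.96  2.78 -1.82] [0.94 0.05 0.09] 16.837704050795157
True
b 12.9417 [503.97 185.02 159.35] [-179.85   -0.29   29.05] [-0.6   1.68  3.64] [0.11 0.39 0.02] 17.06315648298997
c 13.1417 [503.98 185.07 159.34] [-179.85   -0.29   29.05] [-0.92 -0.37  5.71] [-0.37  0.28  0.03] 16.824093221889242
```

View pics/i.png

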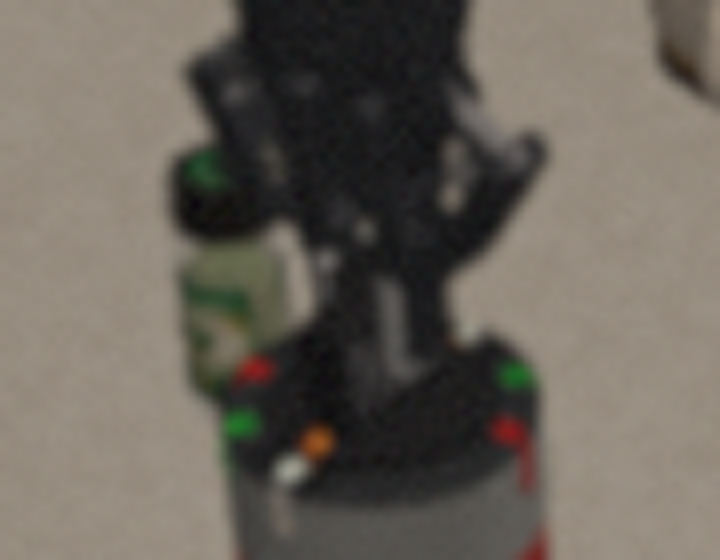

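The lid is seated: the TCP is at 159.35 against the expected 159.3, and the pointer at (317,443) in the crop stands at the white mark on the rim. Now I turn it 0.70 rad clockwise in steps, watching the torque.

Run:
```python
from h import *
np.set_printoptions(precision=2,suppress=True)
def st(n):
    o=robot.get_obs();print(n,o['clock'],o['position'],o['tool_rot'],o['wrist_force'],o['wrist_torque'],o['gripper_width']);return o
robot.set_gripper(8,95);st('g')
for y in (24,18,10,2,-5,-11):
    robot.line_to([503.9,184.8,159.1],[180,0,y],max_speed=20);o=st(y)
    if np.linalg.norm(o['wrist_force'])>30 or abs(o['wrist_torque'][2])>1.2: print('STOP');break
robot.pause(.4);st('end')
t=robot.capture("top");s=robot.capture("scene");np.savez("im2.npz",t=t,s=s)
cv2.imwrite("pics/j.png",crop(s,190,137,90,70,8))
```

```text
g 13.4083 [504.   185.08 159.36] [-179.85   -0.29   29.04] [-0.71 -0.93  4.61] [-0.29  0.36  0.03] 16.386516884332988
24 13.6583 [503.96 185.12 159.36] [-179.98   -0.04   24.14] [-1.89  3.18  5.12] [0.94 0.68 0.03] 16.24914844642711
18 13.9167 [503.86 185.37 159.38] [-179.94   -0.04   18.23] [-2.63  4.18  4.99] [1.43 0.95 0.05] 16.666394423165606
10 14.2083 [503.92 185.74 159.39] [-179.9    -0.05   10.25] [-3.51  4.74  4.93] [1.8  0.99 0.05] 16.234781205116235
2 14.5 [504.03 186.15 159.41] [-179.85   -0.06    2.25] [-2.38  6.11  5.64] [2.19 0.97 0.11] 16.51796379742904
-5 14.775 [504.23 186.47 159.47] [-179.8    -0.07   -4.75] [-2.71  7.01  5.06] [2.57 0.83 0.09] 16.53879199034183
-11 15.0333 [504.29 186.57 159.47] [-179.79   -0.05  -10.74] [-1.5   7.83  3.84] [2.62 0.67 0.09] 16.451889465392398
end 15.4333 [504.29 186.57 159.49] [-179.78   -0.06  -10.72] [-2.05  6.84  3.97] [2.67 0.65 0.1 ] 16.0771871339013
```

View pics/j.png

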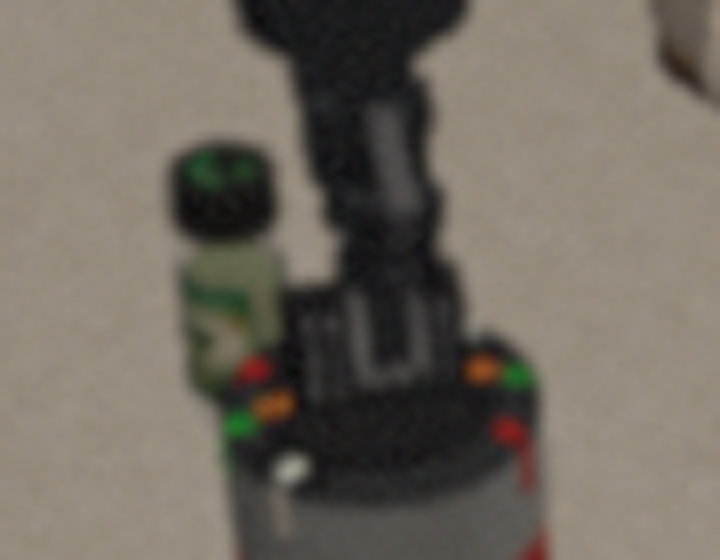

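The two pointers, at (273,405) and (483,370), stand beside the green marks at (241,425) and (517,377). I'll check the angle and offset numerically.

Run:
```python
from h import *
np.set_printoptions(precision=2,suppress=True)
f=lambda p,z:at_z("scene",(190+p[0]/8,137+p[1]/8),z)
for n,a,b,z in [('ptr',(273,405),(483,370),119),('green',(241,425),(517,377),115)]:
    A,B=f(a,z),f(b,z);d=B-A;print(n,(A+B)/2,np.hypot(*d[:2])/2,np.degrees(np.arctan2(d[1],d[0])))
print(robot.get_obs()['grasp_force'])
```

```text
ptr [503.31 183.67 119.  ] 35.20307399601339 -11.953578524542621
green [502.69 181.77 115.  ] 46.40753408492455 -11.31343659456621
93.25917720794678
```

The angle matches the green marks to within 1°. The lid sits about 2 mm in +y, because one lug is carrying the spring reaction. I'll nudge it towards centre, let it settle, and hand in.

Run:
```python
from h import *
np.set_printoptions(precision=2,suppress=True)
def st(n):
    o=robot.get_obs();print(n,o['clock'],o['position'],o['tool_rot'],o['wrist_force'],o['wrist_torque'],o['grasp_force'])
robot.line_to([503.7,183.6,159.1],[180,0,-11.2],max_speed=5,stop_force=12);st('n')
robot.pause(.5);st('e')
print(robot.close_job())
```

```text
n 15.925 [504.37 186.35 159.57] [-179.67   -0.08  -10.9 ] [-0.65 10.98  4.02] [3.66 0.57 0.19] 93.07442307472229
e 16.425 [504.37 186.37 159.59] [-179.67   -0.08  -10.9 ] [-0.8   9.93  4.41] [3.69 0.61 0.21] 93.07451963424683
the job is handed in; nothing more can be done
None
```

The lid is on the grinder with its pointers within about 1° of the green marks. I handed the job in at 16.4 s while still gripping it at about 93 N. The hand-in call returned no verdict. My last nudge to centre the lid moved it only about 0.2 mm, so it sits roughly 2 mm off-centre, inside the 4 mm limit.

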